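Slide a board sample under the spring clip of a drilling jig

TASK

Load the board sample into the drilling jig: with one fingertip press the spring clip's long thumb bar down and hold it down so that the jaw lifts, and with the other fingertip push the sample along its channel beneath the raised jaw until it is fully up against the end stop. Only then let go of the clip, so that its jaw clamps the sample, and move the hand clear. Do not pick up or tip the sample, and leave the other things on the bench alone.

Things in the scene. Friction and masses are not known exactly. Their poses are not given: they have to be found in the camera images.
- jig: Plywood jig fixed to the bench, base x -125..115, y -75..75, top z 12 (all mm, jig frame). Origin on its underside; x = direction in which the sample is pushed, z up. Channel for the sample along x, 54 wide, centred on y = -36, floor z 12, between dark rails (x -100..100, y -69..-63 and -9..-3, tops z 20). Pivot lugs 6 x 12 at x -112 and 94, y 5, tops z 40.
- stop_face (a point): Foot of the near face of the end stop, a dark block across the channel's far end; at x 100, y -36, z 12 mm in the jig's frame; the stop's top is at z 28 mm.
- clip (a joint): Steel spring clip, a rocker on a shaft along jig x at y 5, z 32 mm. 0 rad = shut (rest), grows as the bar is pressed, stops at 0.38. The shut jaw blocks the sample; above 0.20 the sample passes freely; clamped on the sample it reads about 0.14. The spring resists at the bar's middle with about 3 N at first, 6.5 N fully down.
- jaw_nose (a point): Underside of the jaw's nose, mid-length. The jaw is an arm from the shaft across the channel, x 60..85 mm in the jig's frame; its nose is at y -38 mm, underside z 22 mm when shut (10 mm over the channel floor), 36 mm at 0.32 rad.
- bar_mid (a point): Middle of the top of the clip's thumb bar, a plate 135 mm long (jig x -105..30) and 32 mm wide, across the shaft from the channel. At rest: jig y 48, z 32 mm, sloping 0.32 rad up outwards. Pressed to 0.31 rad: level, jig y 46, z 19 mm; 16 mm at the stop. A fingertip can slide along it while pressing; a tip at z 16 to 22 mm both holds it down and catches the sample's end.
- sample: Loose piece of faced board, 80 (its x, along the channel) x 50 x 16 mm thick, 35 to 70 g, white top, brown edges, lying in the channel short of the jaw. Origin: centre of its underside. Its rear end, the one to push, is 40 mm behind the origin. Fully home, the origin is at x 60, y -36 mm in the jig's frame and the rear 40 mm stick out from the jaw.
- tape: Bystander: roll of paper tape lying flat, 84 mm across, 25 mm high. Origin: centre of its underside.
- offcut: Bystander: wooden offcut 70 x 45 x 30 mm high. Origin: centre of its underside.
- glue: Bystander: white glue bottle standing, 56 mm across, 130 mm high. Origin: centre of its underside.
- driver: Bystander: screwdriver with red handle lying on the bench. Its origin is under the tool; it lies along its own x axis.
Mind the look-alikes: they are no part of the job. What is shaped like the sample but orange or pink is not meant.

How it is judged:
By the outcome, as a careful person would: the job done as asked, in the order asked, and still so for the second after the job is handed in, with the robot touching nothing.
It also fails if it takes over 35 s, if anything falls off the work surface, if the arm or the gripper's body presses on something with over 40 N, if the wrist force passes 120 N, or if a joint passes its speed limit or range.

ROBOT

A 7-joint arm with a two-finger parallel gripper is mounted at the origin on the work surface. World frame = base frame: x ahead of the robot, y to its left, z up, the work surface at z = 0. Lengths are in m, angles in rad, forces in N, time in s.
With the tool pointing down it reaches from about 0.425 to 0.875 m from the base axis. Payload 4.7 kg.
Tool frame: the origin (TCP) lies where the fingers leave the gripper's body, on its centre line; the fingertips stand 70 mm ahead of it and the grasp point (between the pads) lies 51 mm ahead of it; z points along the fingers, y is the line along which they close (so a half turn about z gives the same grasp; the last joint's range is limited). The gripper opens to 87 mm and grips with 3 to 60 N. Pads are 19 mm wide; open, the fingers measure 117 mm over their backs; the gripper's body (75 mm by 190 mm) begins 51 mm behind the grasp point.
Start: joints at [-1.259, 0.321, -0.07, 1.45, 0.023, 1.371, -0.057], TCP at [0.191, 0.621, 0.292] pointing down, gripper open.
Joint ranges: [-2.86, 2.86], [-0.3, 2.09], [-1.38, 1.24], [0.06, 2.45], [-1.56, 4.7], [0.09, 2.05], [-2.69, 2.69]. Speed limits (rad/s): [2.57, 2.57, 3.14, 3.14, 3.14, 3.14, 3.14].

INTERFACE

Orientations are given as a rotation vector (axis times angle).
In Python, from bench import ctrl gives the robot as it stands.
- The arm moves only by the tool drive_tool, never from a script. Its argument "motion" is a list of rows, each a list of 3 entries, a list of its own where there are three numbers: the shift along the tool's x, y, z in cm, then the turn, a rotation vector about the tool's x, y, z in degrees, then the opening, from -1 (shut) to 1 (fully open). In form: [[[x, y, z], [ax, ay, az], claw], ...]. A call has 1 to 12 rows; each row shifts and turns the commanded pose from where the row before left it, along the tool's axes as they then stand; what a row does not reach is not made up. A row lasts 1/8 s, in which the tool goes at most 62.5 mm and 10.7 degrees, less where a joint would pass 70% of its speed; a pose out of reach is approached as far as the arm can. A call with a gripper value outside its range is refused whole. The fingers move at their own pace and stop on an object; "force" is the grip in N (left out, the last holds). Time passes only in rows, so rows that do not move let the fingers close. It gives the time, the measured TCP pose, the force, the opening and the grip force at its end, in the units of the state.
- ctrl.get_state(): the state, without advancing time (a new reading comes with each control period).
- ctrl.get_image(name): name is "side" or "top" or "wrist"; returns the picture (400x640x3 uint8, red, green, blue); there is no depth.
- ctrl.calibration(name): a dict with "K" (3x3 intrinsics, pixels), "distortion" ([k1, k2, p1, p2, k3] as OpenCV has them; the pictures are not rectified), "origin" and "attitude" of the camera in the world; the wrist camera has in their place "tool_from_camera" (4x4, takes a point from camera to tool coordinates, whose origin is the TCP and whose axes are the flange's). Camera axes: x right, y up, looking along -z (the intrinsics and any distortion apply to the point x, -y, -z); pixel columns grow to the right and rows downward; lengths in m; the calibration is good to about 2 mm. A picture is of the moment at which its call begins: read the wrist's pose just before it. calibration takes no time and is no camera call.
- ctrl.close_job(): hands the job in; it is judged then, once.
The state is a dict: "time": time; "joint_positions": joint angles; "qd": joint speeds; "joint_torque": joint torques, N m; "position": TCP position; "tool_rot": TCP orientation; "ft_force": force on the tool from outside, world axes, zero at the start; "torque": the same for the moment, N m; "grip_width": opening from 0.0 (shut) to 1.0 (fully open); "grip_force": force on a finger pad.
Only numpy, scipy, OpenCV 4.12 (cv2) and the standard library are available. Lean on these libraries where they do the work, as an engineer would, in place of code of your own. Each camera call takes 0.05 s, during which the arm holds its last target. There are 200 camera calls.

## Working session

There is one attempt and no reset: what is moved stays moved. The work goes in short steps, Python scripts to look and compute and a tool call to move; the robot and the scene stay as the last step left them, time stands still between calls to the robot, and variables do not carry over. Pictures are saved under pics/ and viewed, at most 10 in all, crops included, and the job is handed in when it is done.

Besides the shell and the picture viewer there is one more tool, called after "Emit:" as name([rows], argument=value, ...), one row to a line, values as JSON. drive_tool: Moves the arm, as the interface text tells. Its arguments: {"type":"object","properties":{"motion":{"type":"array","items":{"type":"array"}},"force":{"type":"number"}},"required":["motion"]}

```bash
ls; mkdir -p pics; python3 - <<'E'
from bench import ctrl
import cv2,json
s=ctrl.get_state();print(s)
for n in("side","top","wrist"):
    cv2.imwrite(f"pics/{n}0.png",ctrl.get_image(n)[:,:,::-1])
    print(n,ctrl.calibration(n))
E
```

```text
pics
{'time': 0.0, 'joint_positions': array([-1.25892079,  0.32182579, -0.07005214,  1.45167165,  0.02261394,
        1.37079712, -0.05687738]), 'qd': array([ 0.00075857,  0.00018184,  0.00207955, -0.0002901 , -0.00107402,
       -0.00017162, -0.00011442]), 'joint_torque': array([-6.85493262e-06, -4.91280770e+01, -4.04038802e-01, -3.12529707e+01,
       -6.40626275e-02,  4.36822919e-02,  1.70155240e-04]), 'position': array([0.19064733, 0.62097389, 0.29116101]), 'tool_rot': array([-4.65955375e-01, -3.10667969e+00,  2.99805781e-03]), 'ft_force': array([ 0.29525555, -0.00171507,  0.49359635]), 'torque': array([-0.03230025, -0.00234158, -0.02099169]), 'grip_force': 0.0, 'grip_width': 1.0014674248475988}
side {'K': array([[420.99088477,   0.        , 320.24684496],
       [  0.        , 420.99088477, 200.72643238],
       [  0.        ,   0.        ,   1.        ]]), 'distortion': array([-0.07876362,  0.        ,  0.        ,  0.        ,  0.        ]), 'origin': array([ 0.14765321, -0.67413478,  0.52658744]), 'attitude': array([ 1.01306414, -0.30390271, -0.47801131])}
top {'K': array([[4
[... 265 characters left out ...]
02942538, 0.98565893]), 'attitude': array([ 0.15372629, -0.14294617, -1.57008646])}
wrist {'K': array([[333.74887445,   0.        , 319.04080271],
       [  0.        , 333.74887445, 197.17969315],
       [  0.        ,   0.        ,   1.        ]]), 'distortion': array([-0.04742599,  0.        ,  0.        ,  0.        ,  0.        ]), 'tool_from_camera': array([[-4.36084270e-04,  9.70308103e-01,  2.41871855e-01,
         6.54080640e-02],
       [ 9.99997335e-01,  9.71502225e-04, -2.09438743e-03,
         1.34683122e-04],
       [-2.26718014e-03,  2.41870297e-01, -9.70305941e-01,
        -9.23705996e-02],
       [ 0.00000000e+00,  0.00000000e+00,  0.00000000e+00,
         1.00000000e+00]])}
```

View pics/top0.png

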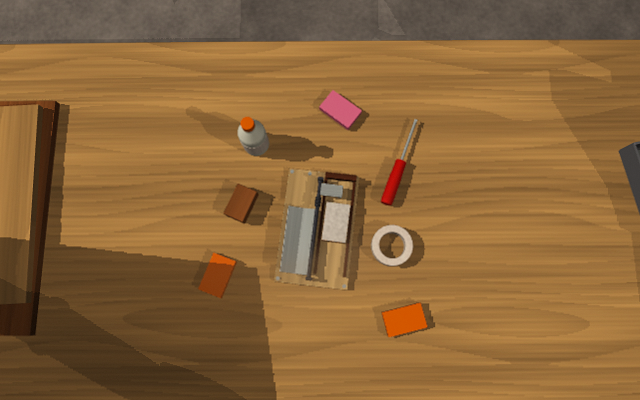

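View pics/side0.png

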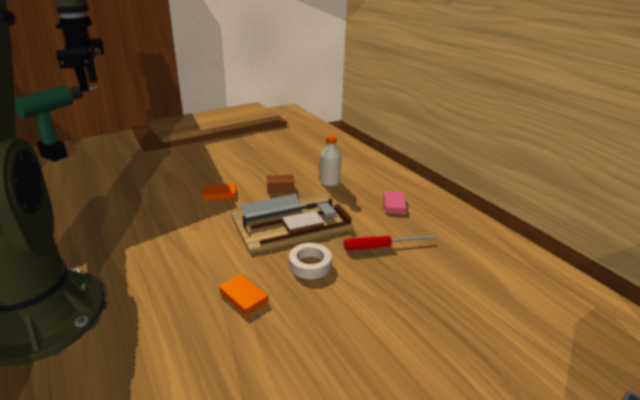

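The top view shows the jig at about (315,230). The white-topped board in its channel at (337,222) is the only candidate in the jig. Orange (405,320), orange (218,275) and pink (341,110) are look-alikes, and brown (241,203) is the offcut. I'll confirm this in an enlarged crop.

```bash
cat > h.py <<'E'
import numpy as np,cv2
from scipy.spatial.transform import Rotation as R
from bench import ctrl
def campose(n,s=None):
    c=ctrl.calibration(n)
    if n!="wrist": return c,R.from_rotvec(c["attitude"]).as_matrix(),c["origin"]
    T=c["tool_from_camera"];Rt=R.from_rotvec(s["tool_rot"]).as_matrix()
    return c,Rt@T[:3,:3],Rt@T[:3,3]+s["position"]
def cast(n,px,z,s=None):
    c,Rc,o=campose(n,s)
    u=cv2.undistortPoints(np.float64(px).reshape(-1,1,2),c["K"],c["distortion"]).reshape(-1,2)
    d=np.c_[u[:,0],-u[:,1],-np.ones(len(u))]@Rc.T
    return o+d*((z-o[2])/d[:,2])[:,None]
def proj(n,P,s=None):
    c,Rc,o=campose(n,s)
    q=(np.atleast_2d(P)-o)@Rc*[1,-1,-1]
    return cv2.projectPoints(q,np.zeros(3),np.zeros(3),c["K"],c["distortion"])[0].reshape(-1,2)
E
python3 - <<'E'
from h import *
im=cv2.imread("pics/top0.png")
cv2.imwrite("pics/crop.png",cv2.resize(im[160:300,260:400],None,fx=4.2,fy=4.2,interpolation=cv2.INTER_CUBIC))
p=cast("top",[(289,169),(357,175),(349,290),(275,281)],0.012);print(p.round(4))
print(cast("top",[(325,201),(350,204),(347,243),(322,240)],0.028).round(4))
s=ctrl.get_state();print(R.from_rotvec(s["tool_rot"]).as_matrix().round(3))
E
```

```text
[[ 0.6431  0.1036  0.012 ]
 [ 0.6291 -0.041   0.012 ]
 [ 0.3889 -0.0204  0.012 ]
 [ 0.4075  0.13    0.012 ]]
[[ 0.57    0.0273  0.028 ]
 [ 0.5634 -0.0242  0.028 ]
 [ 0.4828 -0.0169  0.028 ]
 [ 0.4891  0.0338  0.028 ]]
[[-0.956  0.293 -0.   ]
 [ 0.293  0.956 -0.001]
 [-0.    -0.001 -1.   ]]
```

View pics/crop.png

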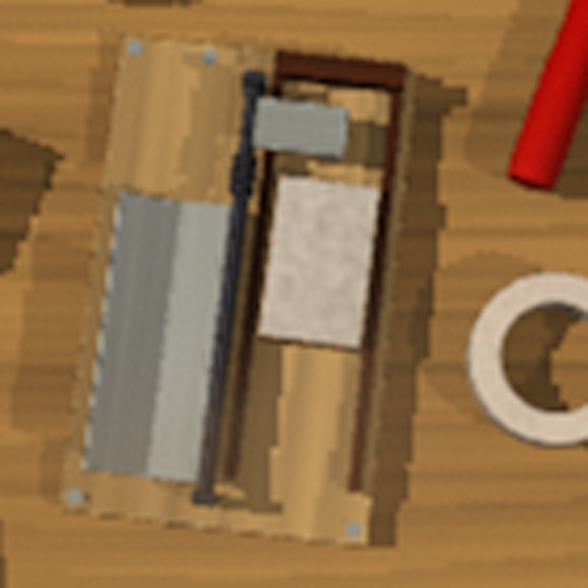

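The crop confirms it: the white speckled board lies in the channel, its top's crop corners about (280,178), (378,185), (360,347), (260,335), short of the grey jaw at (300,125). The bar is at (160,335). I'm moving above the jig with the tool aligned to it (tool y along jig y, tool x along jig -x).

Emit:
drive_tool([
  [[0,0,0],[0,0,-10.4],1],
  [[-2.9,-4.8,0],[0,0,0],1],
  [[-2.9,-4.8,0],[0,0,0],1],
  [[-2.9,-4.8,0],[0,0,0],1],
  [[-2.9,-4.8,0],[0,0,0],1],
  [[-2.9,-4.8,0],[0,0,0],0.7],
  [[-2.9,-4.8,0],[0,0,0],0.7],
  [[-2.9,-4.8,0],[0,0,0],0.7],
  [[-2.9,-4.8,0],[0,0,0],0.7],
  [[-2.9,-4.8,0],[0,0,0],0.7],
  [[-2.9,-4.8,0],[0,0,0],0.7],
  [[-2.9,-4.8,0],[0,0,0],0.7],
])

```text
time: 1.65
position: [0.4467, 0.0582, 0.2923]
tool_rot: [0.182, 3.136, 0.001]
ft_force: [0.1, 0.3, 0.1]
grip_width: 0.847
grip_force: 0.0
```

```bash
python3 - <<'E'
from h import *
s=ctrl.get_state();print(s["time"],s["position"],s["tool_rot"],s["grip_width"],s["qd"].round(3))
im=ctrl.get_image("wrist")
cv2.imwrite("pics/w1.png",im[:,:,::-1])
print(R.from_rotvec(s["tool_rot"]).as_matrix().round(3))
E
```

```text
1.65 [0.4466883  0.0581834  0.29232282] [1.82259035e-01 3.13577336e+00 1.08483712e-03] 0.8467722864998717 [ 0.372  0.204  0.629 -0.196  0.004 -0.033  0.998]
[[-0.993  0.116  0.001]
 [ 0.116  0.993  0.001]
 [-0.     0.001 -1.   ]]
```

View pics/w1.png

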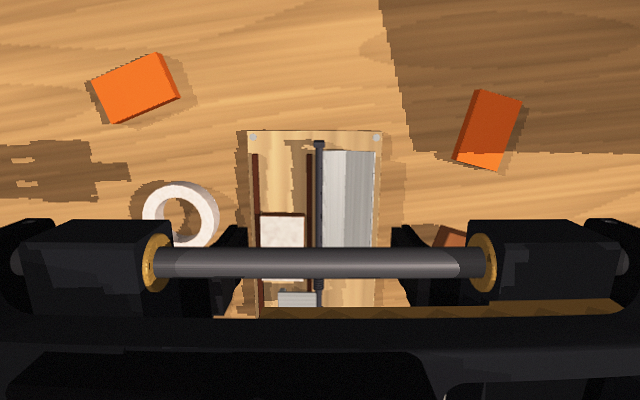

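The wrist view shows the jig's rear corners near (247,131) and (383,131), the sample's rear top edge at about (259..305, 213) and the bar at (348,200). The arm had not fully settled, so I'll retake the picture and extract these numerically.

```bash
python3 - <<'E'
from h import *
for i in range(8): ctrl.get_image("top")
s=ctrl.get_state();im=ctrl.get_image("wrist")[:,:,::-1].copy()
print(s["position"],s["tool_rot"],abs(s["qd"]).max())
cv2.imwrite("pics/w2raw.png",im)
cv2.imwrite("pics/w2.png",cv2.resize(im[110:320,230:410],None,fx=2.8,fy=2.8,interpolation=cv2.INTER_CUBIC))
# sample mask: low-saturation bright
h=cv2.cvtColor(im,cv2.COLOR_BGR2HSV)
m=((h[...,1]<45)&(h[...,2]>170)).astype(np.uint8)
n,l,st,c=cv2.connectedComponentsWithStats(m)
for i in range(1,n):
    if st[i,4]>200: print(st[i],c[i].round())
# predicted pixel of jig features with the current estimate
yaw=-.115;o=np.array([.523,.042,0]);J=R.from_euler('z',yaw).as_matrix()
f=np.array([[-125,75,12],[-125,-75,12],[-100,-69,20],[-105,32.5,26.7],[-105,63.2,37],[20,-61,28],[20,-11,28]])/1000
print(proj("wrist",o+f@J.T,s).round(1))
E
```

```text
[0.44591402 0.06131571 0.29214437] [-1.78220669e-01 -3.13635096e+00 -9.64920025e-06] 0.005838222945068172
[ 320  152   24   95 2123] [331. 199.]
[ 140  186   72   60 1453] [181. 210.]
[ 258  218   43   29 1203] [279. 232.]
[276 294  37  13 479] [294. 300.]
[[377.  132.2]
 [240.8 132.1]
 [245.8 155.7]
 [339.  151.7]
 [369.  152.9]
 [256.7 260.1]
 [299.8 260.2]]
```

View pics/w2.png

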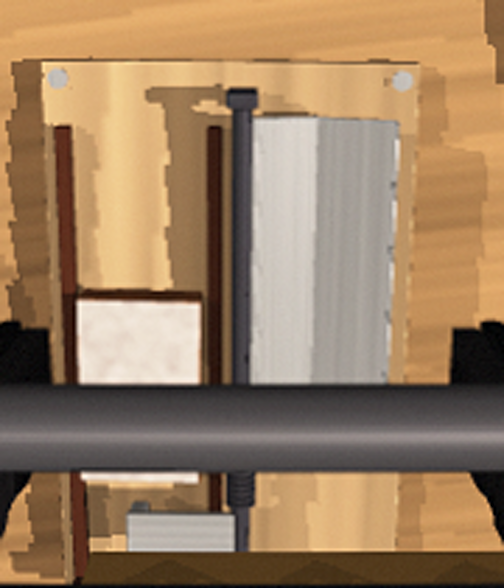

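The crop shows the jig's rear corners at full-image (245,132) and (379,132), and the sample's rear top edge from (257,216.5) to (302,217). The bar's rear edge runs from (320,151) to (372,153.5). Casting these to positions.

```bash
python3 - <<'E'
from h import *
s=ctrl.get_state()
c=cast("wrist",[(379.3,132.1),(245,132.1)],.012,s);d=c[0]-c[1]
yaw=np.arctan2(-d[0],d[1]);J=R.from_euler('z',yaw).as_matrix()
o=c.mean(0)-[0,0,.012]+.125*J[:,0];print("len",np.linalg.norm(d),"yaw",yaw,"o",o.round(4))
for nm,p,z in(("sample",[(256.8,216.4),(302.1,217.1)],.028),("rail",[(248.5,155)],.02),("sampleFront",[(260.5,282),(300.5,283)],.028)):
    q=cast("wrist",p,z,s);print(nm,((q-o)@J*1000).round(1))
print("top est sample",((cast("top",[(326.7,202.3),(350,204),(345.7,242.6),(321.9,239.8)],.028)-o)@J*1000).round(1))
Rt=R.from_rotvec(s["tool_rot"]).as_matrix()
t=(s["position"]-o)@J*1000;print("tcp in jig",t.round(1),"tool axes in jig\n",(J.T@Rt).round(3))
print("glue",((cast("top",[(248,124)],.13)-o)@J*1000).round(),s["time"])
E
```

```text
len 0.14786613167945836 yaw -0.11486013518295841 o [0.5234 0.0454 0.    ]
sample [[-33.  -62.   28. ]
 [-32.2 -11.3  28. ]]
rail [[-100.7  -69.6   20. ]]
sampleFront [[ 48.1 -61.5  28. ]
 [ 49.3 -14.3  28. ]]
top est sample [[ 46.  -16.4  28. ]
 [ 47.7 -64.6  28. ]
 [-32.8 -63.9  28. ]
 [-32.4 -15.2  28. ]]
tcp in jig [-78.7   6.7 292.2] tool axes in jig
 [[-1.    -0.001 -0.   ]
 [-0.001  1.    -0.   ]
 [ 0.    -0.    -1.   ]]
glue [[161. 148. 130.]] 2.15
```

Emit:
drive_tool([
  [[-0.5,-0.1,3.5],[0,0,0],0.7],
  [[-0.5,-0.1,4.5],[0,0,0],0.7],
  [[-0.5,0,4.5],[0,0,0],0.7],
  [[0,0,3],[0,0,0],0.7],
  [[0,0,1],[0,0,0],0.7],
  [[0,0,0],[0,0,0],0.7],
  [[0,0,0],[0,0,0],0.7],
])

```text
time: 3.02
position: [0.462, 0.0566, 0.1286]
tool_rot: [0.182, 3.134, 0.002]
ft_force: [-0.4, 0.5, 0.1]
grip_width: 0.852
grip_force: 0.0
```

```bash
cat > st.py <<'E'
from h import *
J=R.from_euler('z',-.11486).as_matrix();o=np.array([.5234,.0454,0])
s=ctrl.get_state();t=(s["position"]-o)@J*1000
print("t",s["time"],"jig tcp",t.round(1),"tip z",round(t[2]-70,1),"F jig",(s["ft_force"]@J).round(1),"tq",s["torque"].round(2),"w",s["grip_width"],"qd",abs(s["qd"]).max().round(3))
E
python3 st.py
```

```text
t 3.025 jig tcp [-62.3   4.1 128.6] tip z 58.6 F jig [-0.5  0.5  0.1] tq [ 0.07 -0.03 -0.  ] w 0.8520324486931249 qd 0.006
```

Emit:
drive_tool([
  [[0,0,1],[0,0,0],0.7],
  [[0,0,1],[0,0,0],0.7],
  [[0,0,0.5],[0,0,0],0.7],
  [[0,0,0.5],[0,0,0],0.7],
  [[0,0,0.4],[0,0,0],0.7],
  [[0,0,0.3],[0,0,0],0.7],
  [[0,0,0.3],[0,0,0],0.7],
  [[0,0,0],[0,0,0],0.7],
  [[0,0,0],[0,0,0],0.7],
  [[0,0,0],[0,0,0],0.7],
])

```text
time: 4.28
position: [0.4605, 0.0543, 0.0875]
tool_rot: [-0.184, -3.134, 0.003]
ft_force: [-5.3, -6.3, 9.3]
grip_width: 0.851
grip_force: 4.6
```

```bash
python3 st.py; python3 - <<'E'
from h import *
a=ctrl.get_image("side")[:,:,::-1]
cv2.imwrite("pics/s1.png",cv2.resize(a[150:280,200:380],None,fx=4,fy=4,interpolation=cv2.INTER_CUBIC))
E
```

```text
t 4.275 jig tcp [-63.5   1.7  87.5] tip z 17.5 F jig [-4.5 -6.9  9.3] tq [-1.04  1.13  0.15] w 0.8512033590818489 qd 0.001
```

View pics/s1.png

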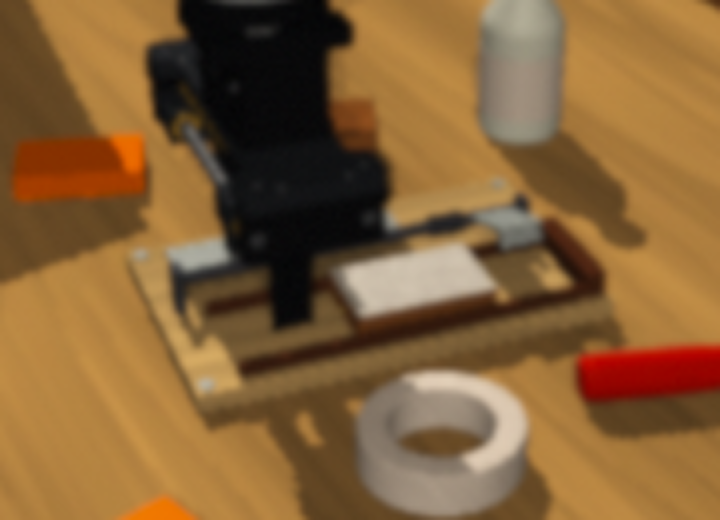

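The side crop shows the sample finger standing in the channel behind the white sample at (290,320), the bar pressed and the jaw raised at (510,228). Now I'll push slowly.

Emit:
drive_tool([
  [[-0.5,0,0],[0,0,0],0.7],
  [[-0.5,0,0],[0,0,0],0.7],
  [[-0.5,0,0],[0,0,0],0.7],
  [[-0.5,0,0],[0,0,0],0.7],
  [[-0.5,0,0],[0,0,0],0.7],
  [[-0.5,0,0],[0,0,0],0.7],
  [[-0.5,0,0],[0,0,0],0.7],
  [[-0.5,0,0],[0,0,0],0.7],
  [[-0.5,0,0],[0,0,0],0.7],
  [[0,0,0],[0,0,0],0.7],
])

```text
time: 5.58
position: [0.5053, 0.0517, 0.0873]
tool_rot: [-0.182, -3.135, -0.002]
ft_force: [-3.4, 0.7, 6.1]
grip_width: 0.854
grip_force: 3.1
```

```bash
python3 st.py; python3 - <<'E'
from h import *
a=ctrl.get_image("side")[:,:,::-1]
cv2.imwrite("pics/s2.png",cv2.resize(a[150:280,200:380],None,fx=4,fy=4,interpolation=cv2.INTER_CUBIC))
E
```

```text
t 5.575 jig tcp [-18.7   4.2  87.3] tip z 17.3 F jig [-3.5  0.3  6.1] tq [0.39 0.9  0.17] w 0.8537340455683112 qd 0.006
```

View pics/s2.png

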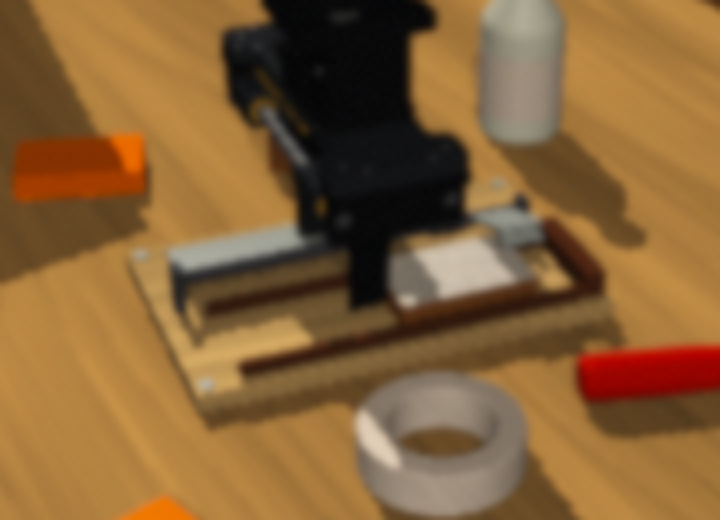

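The sample is entering under the raised jaw (front at about (520,260)) and still lies flat. About 29 mm remain.

Emit:
drive_tool([
  [[-0.5,0,0],[0,0,0],0.7],
  [[-0.5,0,0],[0,0,0],0.7],
  [[-0.5,0,0],[0,0,0],0.7],
  [[-0.5,0,0],[0,0,0],0.7],
  [[-0.4,0,0],[0,0,0],0.7],
  [[-0.3,0,0],[0,0,0],0.7],
  [[0,0,0],[0,0,0],0.7],
])

```text
time: 6.5
position: [0.5315, 0.0486, 0.0872]
tool_rot: [-0.182, -3.133, -0.002]
ft_force: [-5.7, 1.3, 6.8]
grip_width: 0.851
grip_force: 4.4
```

```bash
python3 st.py
```

```text
t 6.5 jig tcp [ 7.7  4.1 87.2] tip z 17.2 F jig [-5.8  0.6  6.8] tq [ 0.39  1.13 -0.01] w 0.8514020739213304 qd 0.004
```

Emit:
drive_tool([
  [[-0.2,0,0],[0,0,0],0.7],
  [[-0.2,0,0],[0,0,0],0.7],
  [[0,0,0],[0,0,0],0.7],
])

```text
time: 6.88
position: [0.5322, 0.0484, 0.0866]
tool_rot: [-0.182, -3.125, -0.002]
ft_force: [-15.5, 0.9, 13.2]
grip_width: 0.85
grip_force: 8.1
```

```bash
python3 st.py
```

```text
t 6.875 jig tcp [ 8.4  4.  86.6] tip z 16.6 F jig [-15.5  -0.9  13.2] tq [ 0.29  3.14 -0.19] w 0.8504851576124777 qd 0.004
```

It has hit firm resistance about 2 mm before my estimate. I'll check the stop end visually before releasing.

```bash
python3 - <<'E'
from h import *
a=ctrl.get_image("side")[:,:,::-1];b=ctrl.get_image("top")[:,:,::-1]
A=cv2.resize(a[185:255,270:360],(540,420),interpolation=cv2.INTER_CUBIC)
B=cv2.resize(b[165:235,305:365],(260,303),interpolation=cv2.INTER_CUBIC)
C=np.zeros((420,800,3),np.uint8);C[:,:540]=A;C[:303,540:]=B
cv2.imwrite("pics/c3.png",C)
J=R.from_euler('z',-.11486).as_matrix();o=np.array([.5234,.0454,0])
P=np.array([[100,-60,28],[100,-12,28],[20,-61,28],[20,-61,12]])/1000
p=proj("side",o+P@J.T);print(((p-[270,185])*6).round())
p=proj("top",o+P@J.T);print(((p-[305,165])*4.333+[540,0]).round())
E
```

```text
[[450. 185.]
 [393. 124.]
 [254. 231.]
 [253. 268.]]
[[736.  62.]
 [637.  51.]
 [722. 225.]
 [720. 231.]]
```

View pics/c3.png

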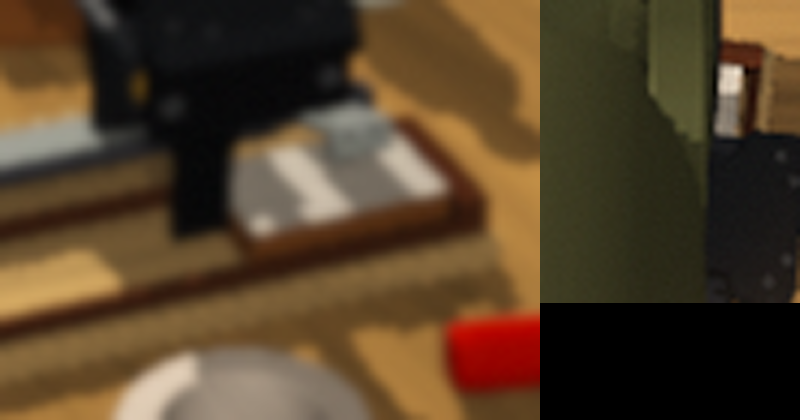

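In both views the white top reaches the dark stop with no floor visible between them: side crop (448,188), top crop (735,62). The sample is home, so I back off slightly with the clip still held, then lift straight up.

Emit:
drive_tool([
  [[0.3,0,0],[0,0,0],0.7],
  [[0.3,0,0],[0,0,0],0.7],
  [[0.3,0,0],[0,0,0],0.7],
  [[0,0,0],[0,0,0],0.7],
  [[0,0,-0.4],[0,0,0],0.7],
  [[0,0,-0.5],[0,0,0],0.7],
  [[0,0,-0.5],[0,0,0],0.7],
  [[0,0,-1],[0,0,0],0.7],
  [[0,0,-3],[0,0,0],0.7],
  [[0,0,-4],[0,0,0],0.7],
  [[0,0,-4],[0,0,0],0.7],
  [[0,0,-4],[0,0,0],0.7],
])

```text
time: 8.48
position: [0.5269, 0.0481, 0.2626]
tool_rot: [-0.183, -3.135, 0.001]
ft_force: [0.4, 0.8, -1.5]
grip_width: 0.851
grip_force: 0.0
```

Emit:
drive_tool([
  [[4,3,0],[0,0,0],0.7],
  [[4,4,0],[0,0,0],0.7],
  [[0,6,0],[0,0,0],0.7],
  [[0,6,0],[0,0,0],0.7],
  [[0,6,0],[0,0,0],0.7],
  [[0,4,0],[0,0,0],0.7],
  [[0,0,0],[0,0,0],0.7],
  [[0,0,0],[0,0,0],0.7],
])

```text
time: 9.48
position: [0.4818, 0.3445, 0.261]
tool_rot: [-0.184, -3.136, 0.003]
ft_force: [0.1, -0.2, -0.6]
grip_width: 0.851
grip_force: 0.0
```

```bash
python3 st.py; python3 - <<'E'
from h import *
a=ctrl.get_image("side")[:,:,::-1];b=ctrl.get_image("top")[:,:,::-1]
C=np.zeros((420,800,3),np.uint8)
C[:,:540]=cv2.resize(a[185:255,270:360],(540,420),interpolation=cv2.INTER_CUBIC)
C[:303,540:]=cv2.resize(b[165:235,305:365],(260,303),interpolation=cv2.INTER_CUBIC)
cv2.imwrite("pics/c4.png",C)
E
```

```text
t 9.475 jig tcp [-75.6 292.3 261. ] tip z 191.0 F jig [ 0.2 -0.2 -0.6] tq [0.05 0.04 0.03] w 0.8507715401149364 qd 0.018
```

View pics/c4.png

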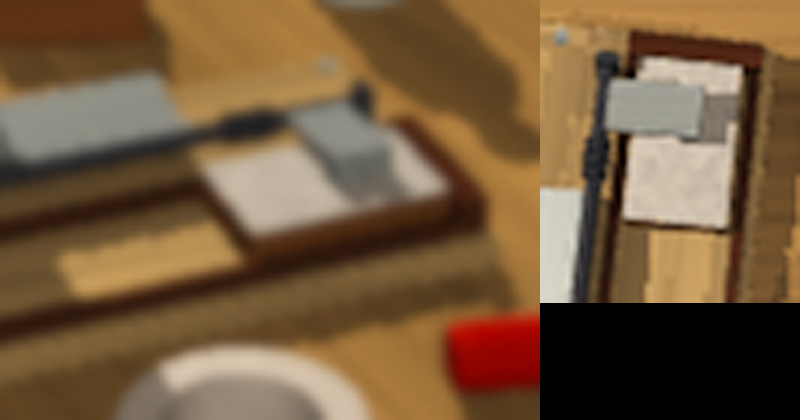

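The sample lies flat against the stop (top crop y≈58, side crop (448,188)). The jaw rests on it at (345,160), the bar has sprung back up, and the hand is clear.

```bash
python3 -c "
from bench import ctrl
print(ctrl.close_job())"
```

```text
the job is handed in; nothing more can be done
None
```

The sample is pushed flat up against the end stop and clamped by the jaw, the hand is clear, none of the other things were touched as far as the pictures show, and the job was handed in at about 9.5 s (no verdict was returned).

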